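# Roll the stray tin into line on the shelf board

### The job

Three wide powder tins lie on their sides on a white shelf board; the two outer ones are chocked and the middle one has been left nearer the robot. Without gripping or lifting it, push on the top of the middle tin with the fingertips to roll it slowly away from the robot until it lies squarely in line between the other two, touching neither, and let go of it at rest there. Leave everything else where it is.

Things in the scene. Friction and masses are not known exactly. Their poses are not given: they have to be found in the camera images.
- tin: The middle tin, to be rolled: bare-metal cylinder with a paper band, 100 mm in diameter and 120 mm long, about 0.4 to 0.85 kg, lying on its side on the board, loose, rolling easily, with a little rolling resistance. Too wide to be gripped. Origin at its very centre (50 mm above the board's top); its y axis is the axis of the cylinder, x and z turn with it as it rolls. It starts 90 to 170 mm short of the line of the other two, within about 3 degrees of parallel to them.
- tin_left: The outer tin on the robot's left (+y of the board): same size and look, chocked in place by low wooden strips. Origin at its centre, y along its axis.
- tin_right: The outer tin on the robot's right (-y of the board), same as tin_left. There are 45 mm gaps between the ends of the middle tin and those of the outer tins when it lies centred between them.
- board: White shelf board lying fixed on the counter, 400 x 520 x 18 mm. Origin at the centre of its underside, z up; x points away from the robot (turned by up to 15 degrees), along the way the tin is to roll; y to the left. The outer tins lie along y at x = 40 mm, y = +165 and -165 mm. Wooden chocks 10 mm high stand on it only under the outer tins.
- row_mid (a point): The point midway between the centres of the outer tins, where the centre of the middle tin belongs: 40 mm along the board's x from its centre, 50 mm above its top.
- jar: Small glass jar with steel lid, 56 mm wide, 75 mm high, standing on the board beyond the middle tin's place, with about 40 mm left between them. Leave alone. Origin under its centre.
- brush: Scrubbing brush with handle, 170 mm long, lying on the board before the right-hand tin. Leave alone.
- scoop: White measuring cup, 60 mm wide, 45 mm high, standing on the board before the left-hand tin. Leave alone. Origin under its centre.
- soap: White bar of soap, 55 x 85 x 30 mm, on the counter to the left. Leave alone.
- mug: White mug, 80 mm wide, 90 mm high, on the counter to the right. Leave alone.
- bottle: White bottle, 72 mm wide, 190 mm high, on the counter to the left. Leave alone.
Not all that is in view belongs to the job. What is shaped like the tin but orange or purple is not meant.

How it is judged:
On the way:
1. the fingers push on the tin's top while it rolls (contact force between the fingers and tin above 0.3 N and distance of tin from where it was at the start of the episode above 0.008 m and z of the grasp point in the frame of board above 0.1 m), for 0.02 s.
At the end, for the whole second after the job is handed in: The middle tin's centre lies within 15 mm of the line of the outer tins (along the board's x) and within 30 mm of midway between them, its axis within 0.12 rad of the board's y, on the board and at rest (x of tin in the frame of board between 0.025 and 0.055 m and y of tin in the frame of board between -0.03 and 0.03 m and z of tin in the frame of board between 0.062 and 0.074 m and angle between the y axis of tin and the y axis of board, either way round below 0.12 rad and linear speed of tin below 0.01 m/s); the robot touches nothing.
It fails at once if the middle tin is lifted (more than 12 mm) (z of tin in the frame of board above 0.08 m).
It fails at once if the middle tin runs away (faster than 0.4 m/s) (linear speed of tin above 0.4 m/s).
It fails at once if the fingers push the tin low on its side instead of from its upper half (grasp point under 75 mm above the board's top) (contact force between the fingers and tin above 1 N and z of the grasp point in the frame of board below 0.093 m).
It fails at once if an outer tin or a bystander is shifted by more than 15 mm (distance of any of tin_left, tin_right, jar, brush, scoop, soap, mug, bottle from where it was at the start of the episode above 0.015 m).
It also fails if it takes over 58 s, if anything falls off the work surface, if the arm or the gripper's body presses on something with over 40 N, if the wrist force passes 120 N, or if a joint passes its speed limit or range.

### The arm

A 7-joint arm with a two-finger parallel gripper is mounted at the origin on the work surface. World frame = base frame: x ahead of the robot, y to its left, z up, the work surface at z = 0. Lengths are in m, angles in rad, forces in N, time in s.
With the tool pointing down it reaches from about 0.35 to 0.9 m from the base axis. Payload 8.1 kg.
Tool frame: the origin (TCP) lies on the mounting face of the last link; the fingertips stand 173 mm ahead of it and the grasp point (between the pads) lies 155 mm ahead of it; z points along the fingers, y is the line along which they close (so a half turn about z gives the same grasp; the last joint's range is limited). The gripper opens to 85 mm and grips with 20 to 120 N. Pads are 22 mm wide; open, the fingers measure 114 mm over their backs; the gripper's body (76 mm by 85 mm) begins 54 mm behind the grasp point. The pads swing forward as they close: fully open they stand 13 mm farther back than shut.
Start: joints at [1.071, 0.434, 0.025, 1.573, -0.012, 1.134, -0.075], TCP at [0.242, -0.576, 0.405] pointing down, gripper open.
Joint ranges: [-2.62, 2.62], [-0.44, 2.09], [-1.27, 1.32], [0.08, 2.57], [-1.32, 4.46], [0.12, 2], [-2.74, 2.74]. Speed limits (rad/s): [2.22, 2.22, 3.01, 3.01, 3.14, 3.14, 3.14].

### API

Orientations are given as a unit quaternion [x, y, z, w].
In Python, from workcell import r gives the robot as it stands. Calls block until the motion is done:
- r.move_to(position, orientation): joint-space move of the TCP to a pose.
- r.movel(position, frame=None, rate=0.15, guard=None): straight line of the TCP; frame=None keeps the orientation; rate is the mean speed in m/s. With guard (N) it stops when the force on the tool has changed by that much, and returns True; else False.
- r.goto_joints(angles): joint-space move.
- r.gripper_to(opening): finger opening in m; the grip force is fixed at half the most; returns when the fingers have stopped.
- r.dwell(seconds).
- r.ik(position, orientation): joint angles nearest the present ones, or None.
- r.grab_frame(name): name is "scene" or "top"; returns the picture (400x640x3 uint8, red, green, blue); there is no depth.
- r.calibration(name): a dict with "mtx" (3x3 intrinsics, pixels), "distortion" ([k1, k2, p1, p2, k3] as OpenCV has them; the pictures are not rectified), "origin" and "attitude" of the camera in the world. Camera axes: x right, y down, z forward; pixel columns grow to the right and rows downward; lengths in m; the calibration is good to about 2 mm. A picture is of the moment at which its call begins. calibration takes no time and is no camera call.
A pose or a line that the arm cannot do raises r.IKError and nothing moves.
- r.finish_job(): hands the job in; it is judged then, once.
Readings, each from a call of its own:
- r.read_time(): time.
- r.read_joint_pos(): joint angles.
- r.read_qvel(): joint speeds.
- r.read_tau(): joint torques, N m.
- r.read_position(): TCP position.
- r.read_tcp_rot(): TCP orientation.
- r.read_wrist_force(): force on the tool from outside, world axes, zero at the start.
- r.read_moment(): the same for the moment, N m.
- r.read_finger_gap(): finger opening in m.
- r.read_grip_force(): force on a finger pad.
Only numpy, scipy, OpenCV 4.12 (cv2) and the standard library are available. Lean on these libraries where they do the work, as an engineer would, in place of code of your own. Each camera call takes 0.05 s, during which the arm holds its last target. There are 200 camera calls.

## Working session

There is one attempt and no reset: what is moved stays moved. The work goes in short steps, each a Python script; the robot and the scene stay as the last script left them, time stands still between calls to the robot, and variables do not carry over. Pictures are saved under pics/ and viewed, at most 10 in all, crops included, and the job is handed in when it is done.

```bash
mkdir -p pics; python3 - <<'E'
from workcell import r
import cv2
for n in("scene","top"):
    cv2.imwrite(f"pics/{n}0.png",r.grab_frame(n)[:,:,::-1]); c=r.calibration(n); print(n,c)
print(r.read_time(),r.read_tcp_rot())
E
```

```text
scene {'mtx': array([[371.95474024,   0.        , 318.18947092],
       [  0.        , 371.95474024, 202.79147218],
       [  0.        ,   0.        ,   1.        ]]), 'distortion': array([-0.00883462,  0.        ,  0.        ,  0.        ,  0.        ]), 'origin': array([1.1734826 , 0.44539369, 0.80703388]), 'attitude': array([ 0.40938614,  0.82226184, -0.3518752 , -0.18020071])}
top {'mtx': array([[395.17704756,   0.        , 323.09591402],
       [  0.        , 395.17704756, 198.1892076 ],
       [  0.        ,   0.        ,   1.        ]]), 'distortion': array([-0.08595198,  0.        ,  0.        ,  0.        ,  0.        ]), 'origin': array([ 2.73095521e-01, -1.09212110e-03,  1.12661872e+00]), 'attitude': array([-0.68127337,  0.72446629, -0.0772618 ,  0.07103383])}
0.1 [ 9.80394806e-01  1.97041998e-01 -1.99132689e-04 -6.60205736e-04]
```

View pics/scene0.png

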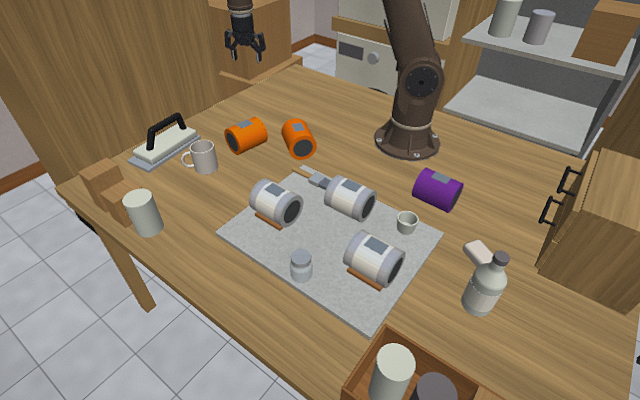

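View pics/top0.png

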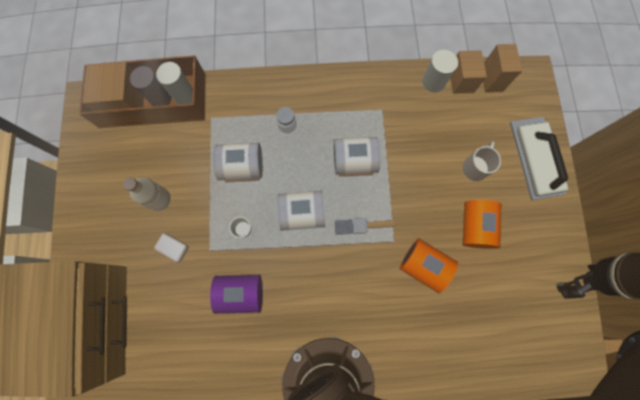

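The top view shows the board with corners near (210,118), (382,111), (393,242) and (209,248). The middle tin is at about (301,210), the outer tins at (237,161) and (357,155), and the jar at (286,119). I'll fit the board and rectify the image at axis height.

```bash
cat > h.py <<'E'
from workcell import r
import cv2, numpy as np
from scipy.spatial.transform import Rotation as R
def ray(n,px,z):
    c=r.calibration(n); px=np.asarray(px,float).reshape(-1,1,2)
    u=cv2.undistortPoints(px,c['mtx'],c['distortion'])[:,0]
    d=R.from_quat(c['attitude']).apply(np.c_[u,np.ones(len(u))]); o=c['origin']
    return o+d*((z-o[2])/d[:,2])[:,None]
def proj(n,P):
    c=r.calibration(n); q=R.from_quat(c['attitude']).inv()
    return cv2.projectPoints(q.apply(np.asarray(P,float)-c['origin']),np.zeros(3),np.zeros(3),c['mtx'],c['distortion'])[0][:,0]
def board(img):
    hsv=cv2.cvtColor(img,cv2.COLOR_RGB2HSV)
    m=((hsv[...,1]<45)&(hsv[...,2]>90)).astype(np.uint8)*255
    m=cv2.morphologyEx(m,cv2.MORPH_OPEN,np.ones((5,5)))
    n,l,s,_=cv2.connectedComponentsWithStats(m); k=l[180,300]
    c=max(cv2.findContours((l==l[225,270]).astype(np.uint8),0,1)[0],key=cv2.contourArea)
    return c
def rect(n,img,o,yaw,z,sc=1000):   # board-frame metric picture: up=+x, left=+y, 1px=1mm; centre (300,240)
    vv,uu=np.mgrid[0:480,0:600]; bx=(240-vv)/sc; by=(300-uu)/sc
    c,s=np.cos(yaw),np.sin(yaw)
    P=np.stack([o[0]+c*bx-s*by,o[1]+s*bx+c*by,np.full(bx.shape,z)],-1).reshape(-1,3)
    p=proj(n,P).reshape(480,600,2).astype(np.float32)
    return cv2.remap(img,p[...,0],p[...,1],cv2.INTER_LINEAR)
E
python3 - <<'E'
from h import *
img=r.grab_frame("top"); c=board(img)
P=ray("top",c.reshape(-1,2),0.018)[:,:2]
(cx,cy),(w,h),a=cv2.minAreaRect((P).astype(np.float32)); print(cx,cy,w,h,a, cv2.contourArea(c))
a=(np.radians(a)+np.pi/4)%(np.pi/2)-np.pi/4
print(a)
cv2.imwrite("pics/rect0.png",rect("top",img,(cx,cy),a,0.068)[:,:,::-1])
np.save("b.npy",[cx,cy,a])
E
```

```text
0.5875133275985718 0.04832546412944794 0.5191343426704407 0.42205873131752014 89.4576644897461 23168.5
-0.009465540304414155
```

View pics/rect0.png

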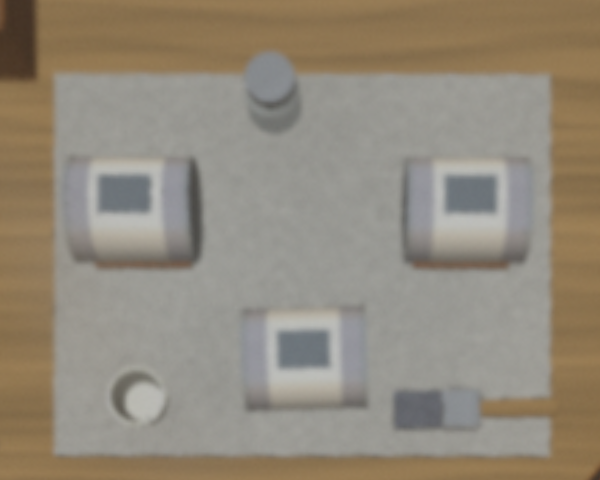

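The rectified view at z=68 mm shows the middle tin's silhouette over rows 307–410 and the outer tins over rows 157–262. The jar has biased the board rectangle, so I'll anchor on the cream bands instead.

```bash
cat >> h.py <<'E'
def tins(img,show=False):
    """centres (world xy) and axis yaw of the three cream bands in the top view"""
    f=img.astype(int); hsv=cv2.cvtColor(img,cv2.COLOR_RGB2HSV)
    m=((f[...,0]-f[...,2]>8)&(hsv[...,1]<50)&(hsv[...,2]>150)).astype(np.uint8)
    m[:100]=0;m[260:]=0;m[:,:205]=0;m[:,395:]=0
    out=[]
    for c in cv2.findContours(m,0,1)[0]:
        if cv2.contourArea(c)<250: continue
        c=cv2.convexHull(c)[:,0]
        q=cv2.minAreaRect(ray("top",c,0.1)[:,:2].astype(np.float32))
        ax=cv2.minAreaRect(ray("top",c,0.068)[:,:2].astype(np.float32))
        a=(np.radians(q[2])+np.pi/4)%(np.pi/2)-np.pi/4
        out.append((ax[0][0],q[0][1],a,*sorted(q[1])))
    return np.array(sorted(out,key=lambda t:-t[1]))
E
python3 - <<'E'
from h import *
np.set_printoptions(precision=4,suppress=True)
img=r.grab_frame("top"); t=tins(img); print(t)
d=t[0,:2]-t[-1,:2]; print(np.linalg.norm(d),np.arctan2(-d[0],d[1]),(t[0]+t[-1])/2)
# board edges
c=board(img); P=ray("top",c.reshape(-1,2),0.018)[:,:2]
b=np.load("b.npy"); Q=P-b[:2]
for s in (-1,1):
    E=Q[(abs(Q[:,1]-s*.26)<.012)&(abs(Q[:,0])<.15)]; print("y edge",s,np.polyfit(E[:,0],E[:,1],1))
E=Q[(Q[:,0]<-.19)&(abs(Q[:,1])<.14)]; print("near",np.polyfit(E[:,1],E[:,0],1))
E=Q[(Q[:,0]>.17)&(abs(Q[:,1])<.24)&(abs(Q[:,1]-.04)>.05)]; print("far",np.polyfit(E[:,1],E[:,0],1))
E
```

```text
[[0.4927 0.2607 0.4641 0.0942 0.132 ]]
0.0 -0.0 [0.4927 0.2607 0.4641 0.0942 0.132 ]
y edge -1 [-0.0077 -0.2573]
y edge 1 [-0.0134  0.2579]
near [ 0.0097 -0.2096]
far [0.0101 0.1871]
```

```bash
python3 - <<'E'
from h import *
np.set_printoptions(precision=4,suppress=True)
img=r.grab_frame("top"); np.save("img.npy",img)
for y,x in((176,235),(168,225),(225,300),(195,300),(210,285),(210,318),(185,300),(230,270)):print(y,x,img[y,x])
f=img.astype(int); 
for th in (8,14,20):
  for v in (165,180,195):
    m=((f[...,0]-f[...,2]>th)&(f[...,0]-f[...,2]<45)&(f[...,0]>v)).astype(np.uint8); m[:100]=0;m[260:]=0;m[:,:205]=0;m[:,395:]=0
    print(th,v,[(cv2.boundingRect(c),cv2.contourArea(c)) for c in cv2.findContours(m,0,1)[0] if cv2.contourArea(c)>60])
E
```

```text
176 235 [135 129 119]
168 225 [183 181 172]
225 300 [151 146 135]
195 300 [183 178 167]
210 285 [149 149 156]
210 318 [149 150 157]
185 300 [152 151 147]
230 270 [150 149 144]
8 165 [((288, 218, 27, 6), 96.0), ((223, 167, 26, 6), 103.5), ((345, 161, 26, 7), 102.0)]
8 180 []
8 195 []
14 165 [((223, 168, 26, 5), 68.0), ((346, 162, 25, 6), 65.5)]
14 180 []
14 195 []
20 165 []
20 180 []
20 195 []
```

```bash
cat >> h.py <<'E'
def tins(img):
    """(x,y,yaw,w,h): world centre and axis yaw of each tin in the top view, from the bluish metal rims"""
    f=cv2.GaussianBlur(img,(3,3),0).astype(int)
    m=((f[...,2]-f[...,0]>1)&(f[...,2]>110)).astype(np.uint8)
    m[:133]=0;m[238:]=0;m[:,:212]=0;m[:,383:]=0; m[212:,333:]=0
    m=cv2.morphologyEx(m,cv2.MORPH_OPEN,np.ones((3,3)))
    m=cv2.morphologyEx(cv2.copyMakeBorder(m,0,0,0,0,0),cv2.MORPH_CLOSE,np.ones((3,15)))
    out=[]
    for c in cv2.findContours(m,0,1)[0]:
        if cv2.contourArea(c)<700: continue
        c=cv2.convexHull(c)[:,0]
        q=cv2.minAreaRect(ray("top",c,0.09)[:,:2].astype(np.float32))
        ax=cv2.minAreaRect(ray("top",c,0.068)[:,:2].astype(np.float32))
        a=(np.radians(q[2])+np.pi/4)%(np.pi/2)-np.pi/4
        out.append((ax[0][0],q[0][1],a,*sorted(q[1])))
    return np.array(sorted(out,key=lambda t:-t[1])),m
E
python3 - <<'E'
from h import *
np.set_printoptions(precision=4,suppress=True)
img=np.load("img.npy"); t,m=tins(img); print(t)
d=t[0,:2]-t[-1,:2]; print(np.linalg.norm(d),np.arctan2(-d[0],d[1]),(t[0]+t[-1])/2)
v=img[120:260,200:400].copy(); w=m[120:260,200:400]; v[cv2.morphologyEx(w,cv2.MORPH_GRADIENT,np.ones((2,2)))>0]=(255,0,0)
cv2.imwrite("pics/m.png",cv2.resize(v,None,fx=4,fy=4,interpolation=0)[:,:,::-1])
E
```

```text
[[0.4778 0.0452 0.0189 0.0583 0.1229]]
0.0 -0.0 [0.4778 0.0452 0.0189 0.0583 0.1229]
```

View pics/m.png

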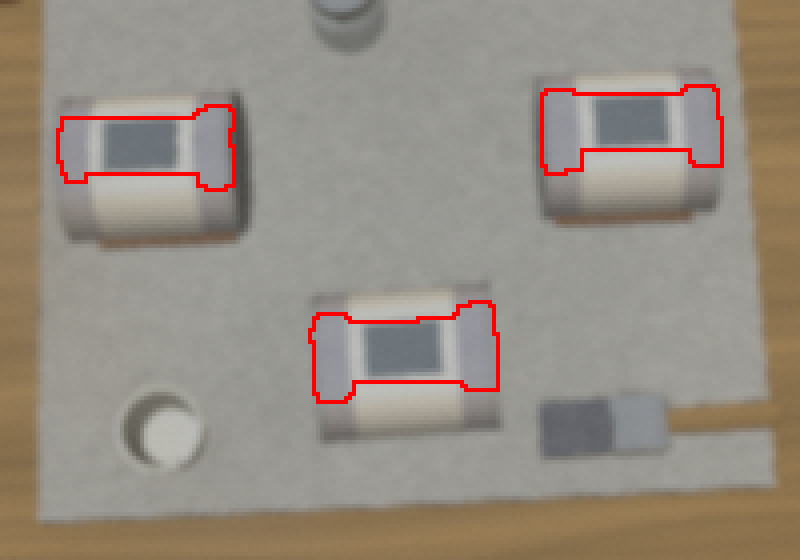

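The crop (4x, offset 200,120) outlines the middle tin's silhouette with corners near (312,296), (488,286), (498,430) and (322,440). Next I'll turn the corners into world points.

```bash
python3 - <<'E'
from h import *
np.set_printoptions(precision=4,suppress=True)
S={'mid':[(312,296),(488,286),(498,430),(322,440)],'left':[(62,98),(236,94),(238,234),(68,240)],'right':[(539,76),(713,70),(718,209),(548,218)]}
for k,p in S.items():
    p=np.array(p)/4+[200,120]-.375
    a=ray("top",p,.068);b=ray("top",p,.08)
    e=((b[0]-b[1])+(b[3]-b[2]))/2; print(k,a.mean(0),b.mean(0),"yaw",np.arctan2(-e[0],e[1]),"len",np.linalg.norm(e[:2]),"dia",np.ptp(a[:,0]))
o=np.array([.5765,.0485]);R2=np.array([[1,.01],[-.01,1]])
for l in [(.04,.165),(.04,-.165),(.04,0)]: print(o+R2@l)
print(r.ik([.42,.045,.3],[1,0,0,0]), r.ik([.6,.045,.26],[1,0,0,0]))
E
```

```text
mid [0.4688 0.045  0.068 ] [0.4665 0.0445 0.08  ] yaw -0.0032756299300646897 len 0.11864080828080242 dia 0.1002967865697949
left [0.6196 0.2164 0.068 ] [0.6157 0.2139 0.08  ] yaw -0.034667447414375906 len 0.120247118234671 dia 0.107990134990816
right [ 0.6158 -0.1203  0.068 ] [ 0.6119 -0.1189  0.08  ] yaw -0.013803407513249941 len 0.11993500158663435 dia 0.10520105640869282
[0.6181 0.2131]
[ 0.6149 -0.1169]
[0.6165 0.0481]
[ 0.1807  0.2903 -0.4948  2.1403  0.1998  0.7543 -2.0138] [-0.0027  0.5619 -0.2318  1.7716  0.167   0.8272 -1.8843]
```

Everything agrees: board centre (0.5765, 0.0485), yaw −0.01, middle tin at (0.469, 0.045), and a target of (0.617, 0.048). Both fingers will straddle the tin's axis with the gripper part open, touch the top first, and then roll in strokes.

```bash
python3 - <<'E'
from h import *
np.set_printoptions(precision=4,suppress=True)
q=(R.from_rotvec([0,0,-.01])*R.from_quat([0,1,0,0])).as_quat()
r.gripper_to(.05); print(r.read_finger_gap(),r.read_time())
r.move_to([.469,.0465,.36],q); print(r.read_position(),r.read_time(),r.read_joint_pos(),r.read_wrist_force())
f0=r.read_wrist_force()
print(r.movel([.469,.0465,.31],rate=.08),r.read_wrist_force())
print(r.movel([.469,.0465,.268],rate=.015,guard=2.5),r.read_position(),r.read_wrist_force(),r.read_time())
r.dwell(.3);print(r.read_position(),r.read_wrist_force(),f0)
cv2.imwrite("pics/s1.png",r.grab_frame("scene")[100:300,200:460,::-1].repeat(3,0).repeat(3,1)[:600,:780])
E
```

```text
0.050245612467016615 0.6917
[0.4693 0.0456 0.3599] 3.0583 [ 0.4917  0.3682 -0.8866  1.9419  0.3408  0.9883  1.005 ] [ 0.4987 -0.5185 -0.4669]
False [ 0.4446 -0.0744 -0.2957]
True [0.4693 0.0465 0.2884] [-0.5692 -0.4424  6.0755] 5.35
[0.4692 0.0465 0.2884] [-1.0586 -0.7109  6.1456] [ 0.4987 -0.5185 -0.4669]
```

View pics/s1.png

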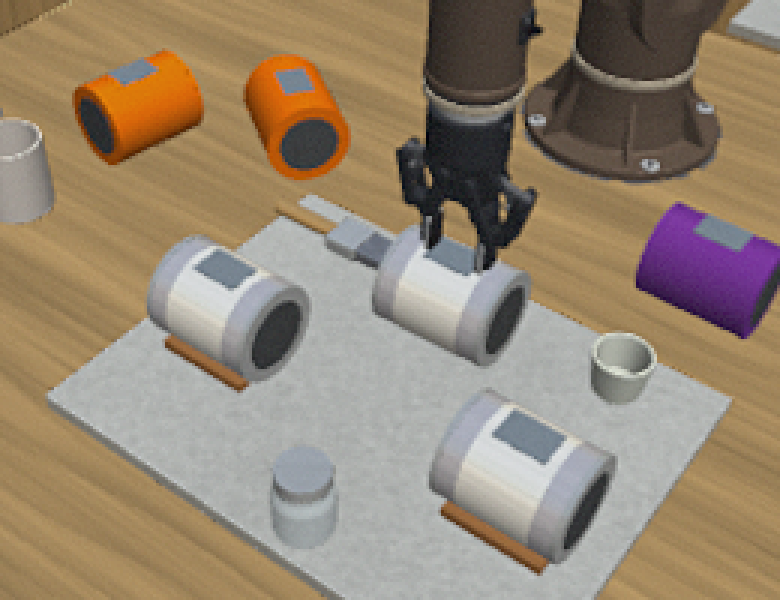

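The fingers sit on the tin's top, straddling its label, with contact at TCP z=0.2884 and about 6 N. I'll roll it with force feedback, a short first stroke and then longer ones.

```bash
cat >> h.py <<'E'
QQ=(R.from_rotvec([0,0,-.01])*R.from_quat([0,1,0,0])).as_quat()
Rr,W,ZT=.05,.009,.2884
DIR=np.array([1,-.01])
def hgt(u): return ZT-Rr*(1-np.sqrt(1-(max(abs(u)-W,0)/Rr)**2))
def touch(p,u):   # p: tin centre xy ; place tool at offset u along x and touch
    q=np.array(p)+DIR*u
    r.movel([*q,.315],rate=.12); r.movel([*q,hgt(u)+.006],rate=.06)
    hit=r.movel([*q,hgt(u)-.006],rate=.012,guard=2); return hit
def stroke(p,u,adv,step=.012,rate=.05,tf=6.):
    """roll by moving tool 2*adv in steps; tin assumed to advance half of it; keeps fz near tf"""
    p=np.array(p,float); q=r.read_position()[:2]; dz=r.read_position()[2]-hgt(u); n=int(np.ceil(2*adv/step)); s=2*adv/n; log=[]
    for i in range(n):
        u+=s/2; p=p+DIR*s/2; q=q+DIR*s
        r.movel([*q,hgt(u)+dz],rate=rate)
        f=r.read_wrist_force(); dz+=np.clip((f[2]-tf)*.0001,-.0008,.0008); log.append(f)
    print("u",round(u,4),"p",p.round(4)); print(np.array(log).round(1).tolist()); return p,u
def lift(): 
    x,y,z=r.read_position(); r.movel([x,y,z+.03],rate=.08)
E
python3 - <<'E'
from h import *
p,u=stroke([.469,.0465],0,.02); lift(); print(r.read_position(),r.read_time())
x,y,_=r.read_position(); r.movel([.40,y,.40],rate=.25)
img=r.grab_frame("top"); cv2.imwrite("pics/t1.png",cv2.resize(img[120:260,200:400],None,fx=4,fy=4,interpolation=2)[:,:,::-1])
cv2.imwrite("pics/s2.png",r.grab_frame("scene")[100:300,200:460,::-1].repeat(3,0).repeat(3,1)); print(r.read_time())
E
```

```text
u 0.02 p [0.489  0.0463]
[[0.1, -0.3, 4.3], [0.4, -0.5, 6.2], [0.6, 0.4, 7.0], [1.0, 2.0, 7.8]]
[0.50912836 0.04636939 0.31775232] 7.6417
8.4417
```

View pics/s2.png

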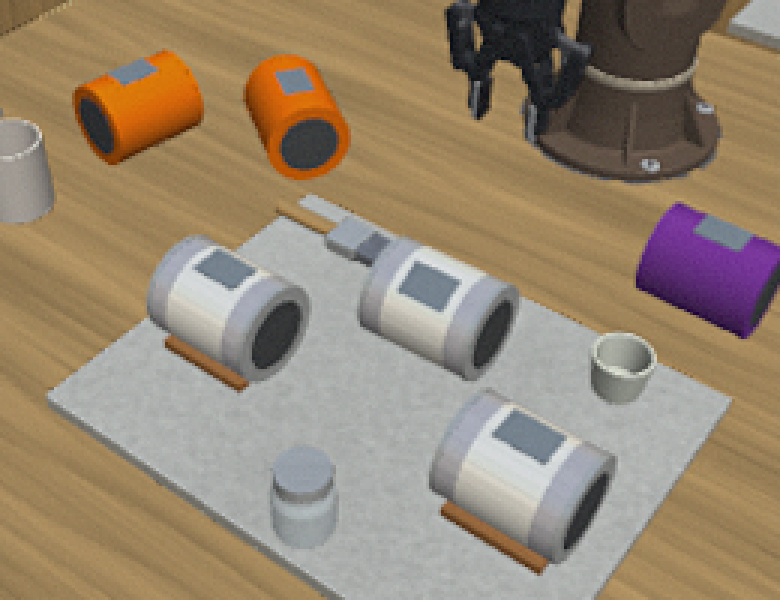

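Clean rolling: the tin advanced and stayed square. The dark end caps, at about (364,211) for the middle tin, give its position directly by a ray at axis height, so I'll use them for tracking.

```bash
cat >> h.py <<'E'
def caps():
    """+y end caps in the scene view cast to z=0.068 -> rows (x, y, area)"""
    g=r.grab_frame("scene"); m=(g.max(2)<75).astype(np.uint8); m[:180]=0; m[300:]=0; m[:,:240]=0; m[:,440:]=0
    o=[]
    for c in cv2.findContours(m,0,1)[0]:
        if cv2.contourArea(c)<100: continue
        M=cv2.moments(c); o.append([*ray("scene",[M['m10']/M['m00'],M['m01']/M['m00']],.068)[0,:2],cv2.contourArea(c)])
    return np.array(sorted(o,key=lambda t:t[1])).round(4)
E
python3 - <<'E'
from h import *
print(caps())
p=[.489,.0465]
print(touch(p,-.024),r.read_position(),r.read_time())
p,u=stroke(p,-.024,.046); lift(); print(r.read_time()); print(caps())
E
```

```text
[[ 6.185e-01 -5.710e-02  2.025e+02]
 [ 4.943e-01  1.044e-01  1.165e+02]]
True [0.46491375 0.04681883 0.28405422] 10.75
u 0.022 p [0.535 0.046]
[[-0.5, -1.3, 9.7], [-1.3, -0.7, 10.2], [-1.1, 1.4, 10.7], [-0.1, 2.7, 8.7], [-0.6, 2.4, 8.6], [-0.1, 3.0, 7.1], [-0.4, 3.3, 6.5], [1.5, 3.4, 7.5]]
14.35
[[ 6.185e-01 -5.700e-02  2.015e+02]
 [ 4.303e-01  8.700e-03  1.650e+02]
 [ 5.396e-01  1.052e-01  1.300e+02]]
```

```bash
python3 - <<'E'
from h import *
p=[.536,.0465]
print(touch(p,-.024)); p,u=stroke(p,-.024,.044); lift(); c=caps(); print(c,r.read_time())
p=[.580,.0465]; print(touch(p,-.018)); p,u=stroke(p,-.018,.026); lift(); print(caps(),r.read_time())
x,y,_=r.read_position(); r.movel([.42,y,.42],rate=.25); print(caps(),r.read_time())
img=r.grab_frame("top"); np.save("img2.npy",img); cv2.imwrite("pics/t2.png",cv2.resize(img[120:260,200:400],None,fx=4,fy=4,interpolation=2)[:,:,::-1])
E
```

```text
True
u 0.02 p [0.58   0.0461]
[[-1.3, -0.5, 7.2], [-0.7, 0.2, 8.7], [0.2, 0.5, 8.9], [0.9, 1.3, 8.2], [-0.1, 2.8, 8.2], [0.4, 1.9, 6.9], [0.1, 3.1, 6.8], [0.8, 2.7, 6.1]]
[[ 6.185e-01 -5.710e-02  2.025e+02]
 [ 4.712e-01 -2.320e-02  5.070e+02]
 [ 5.829e-01  1.061e-01  1.415e+02]] 19.6333
True
u 0.008 p [0.606  0.0462]
[[-1.1, -0.1, 5.9], [1.5, 0.3, 7.4], [0.1, 1.1, 8.0], [0.2, 2.6, 7.4], [-0.2, 2.3, 6.7]]
[[ 6.186e-01 -5.720e-02  1.985e+02]
 [ 4.840e-01 -3.060e-02  5.935e+02]
 [ 6.082e-01  1.064e-01  1.460e+02]] 23.6167
[[ 6.186e-01 -5.730e-02  2.005e+02]
 [ 6.082e-01  1.064e-01  1.510e+02]] 24.6917
```

View pics/t2.png

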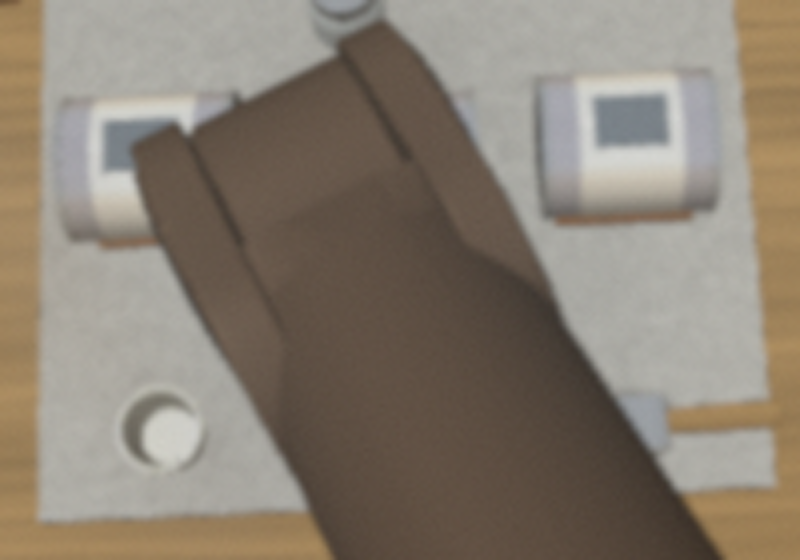

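The arm hides the tin from the top camera. The scene view's caps show the tin about 11 mm short, and the tool tracking agrees. One last small stroke, then swing clear and check.

```bash
python3 - <<'E'
from h import *
p=[.606,.0465]; print(touch(p,-.006)); p,u=stroke(p,-.006,.011,rate=.04); r.dwell(.3); lift(); print(caps(),r.read_time())
x,y,_=r.read_position(); r.movel([.45,y,.42],rate=.25)
j=r.read_joint_pos(); j[0]-=1.1; r.goto_joints(j); print(caps(),r.read_time())
img=r.grab_frame("top"); np.save("img3.npy",img); cv2.imwrite("pics/t3.png",cv2.resize(img[120:260,200:400],None,fx=4,fy=4,interpolation=2)[:,:,::-1])
E
```

```text
True
u 0.005 p [0.617  0.0464]
[[-0.2, -0.9, 3.7], [-0.0, -0.8, 5.1]]
[[ 6.186e-01 -5.790e-02  1.890e+02]
 [ 4.926e-01 -3.420e-02  6.425e+02]
 [ 6.188e-01  1.064e-01  1.520e+02]] 29.45
[[ 6.186e-01 -5.810e-02  1.925e+02]
 [ 6.192e-01  1.065e-01  1.570e+02]] 32.175
```

View pics/t3.png

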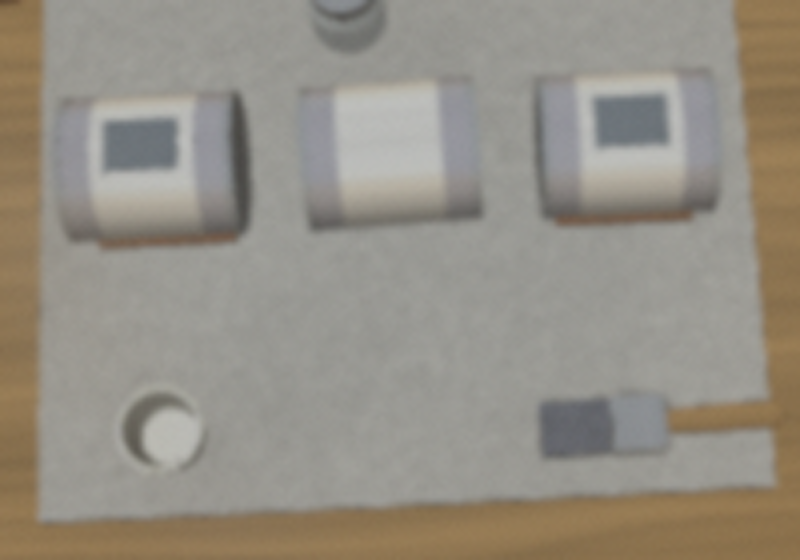

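The middle tin lies in line with the outer two: its silhouette is centred at about (391,154), on the line between them, and its tilt is about 0.01 rad. The gaps on both sides are clear. Handing in.

```bash
python3 - <<'E'
from h import *
r.dwell(1); print(caps(),r.read_time(),r.finish_job())
E
```

```text
the job is handed in; nothing more can be done
[[ 6.186e-01 -5.800e-02  1.905e+02]
 [ 6.194e-01  1.065e-01  1.560e+02]] 33.275 None
```

I rolled the middle tin into line between the outer two and let go of it there. It measures within about 2 mm of the line, square to about 0.01 rad and touching neither. I handed the job in at about 33 s, and no verdict came back.

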